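Clamp the junction box in the wiring jig

ROBOT

A 6-joint arm with a two-finger parallel gripper is mounted at the origin on the work surface. World frame = base frame: x ahead of the robot, y to its left, z up, the work surface at z = 0. Lengths are in m, angles in rad, forces in N, time in s.
With the tool pointing down it reaches from about 0.375 to 0.925 m from the base axis. Payload 5.7 kg.
Tool frame: the origin (TCP) lies midway between the tips of the shut fingers; the grasp point (between the pads) lies 19 mm behind it; y points along the fingers, x is the direction in which the jaws open and shut, and the axes are right-handed (so a half turn about y gives the same grasp; the last joint's range is limited). The gripper opens to 85 mm and grips with 20 to 120 N. Pads are 22 mm wide; open, the fingers measure 114 mm over their backs; the gripper's body (76 mm by 85 mm) begins 54 mm behind the grasp point. The pads swing forward as they close: fully open they stand 13 mm farther back than shut.
Start: joints at [1.096, 0.359, 1.51, -0, 1.272, -0.115], TCP at [0.211, 0.562, 0.231] pointing down, gripper open.
Joint ranges: [-2.97, 2.97], [-1.01, 2.36], [0.21, 2.38], [-0.96, 4.11], [0.2, 2.71], [-2.98, 2.98]. Speed limits (rad/s): [2.39, 2.39, 3.14, 3.14, 3.14, 3.14].

INTERFACE

Orientations are given as a 3x3 rotation matrix whose columns are the frame's x, y, z axes.
In Python, from bench import ctrl, grab_frame, camera_model, order gives the robot as it stands.
- The arm moves only by the tool step_arm, never from a script. Its argument "deltas" is text: rows parted by semicolons, each of 5 numbers parted by spaces: the gripper's target within -1 to 1 (shut at 1, half-way at 0, fully open at -1), then the shift along the tool's x, y, z in cm, then the turn about the tool's y in degrees. In form: hand tx ty tz yaw; .... A call has 1 to 12 rows; each row is the pose to reach, as a shift and turn from the pose commanded when the call began, along the tool's axes at that moment; what a row does not reach only later rows make up. A row lasts 1/12 s, in which the tool goes at most 41.7 mm and 7.16 degrees, less where a joint would pass 70% of its speed; a pose out of reach is approached as far as the arm can. A call with a gripper value outside its range is refused whole. The fingers move at their own pace and stop on an object; "force" is the grip in N (left out, the last holds). Time passes only in rows, so rows that repeat a pose let the fingers close. It gives the time, the measured TCP pose, the force and the opening at its end, in the units of the state.
- ctrl.sense(): the state, without advancing time (a new reading comes with each control period).
- grab_frame(name): name is "scene" or "top" or "wrist"; returns the picture (480x640x3 uint8, red, green, blue); there is no depth.
- camera_model(name): a dict with "K" (3x3 intrinsics, pixels), "xyz" and "orientation" of the camera in the world. Camera axes: x right, y up, looking along -z (the intrinsics and any distortion apply to the point x, -y, -z); pixel columns grow to the right and rows downward; lengths in m; the calibration is good to about 2 mm. A picture is of the moment at which its call begins: read the wrist's pose just before it. camera_model takes no time and is no camera call; for the wrist camera it gives the pose at the moment of the call.
- order.sign_off(): hands the job in, once; it reports no verdict.
The state is a dict: "t": time; "q": joint angles; "qd": joint speeds; "joint_efforts": joint torques, N m; "tool_pos": TCP position; "orientation": TCP orientation; "force": force on the tool from outside, world axes, zero at the start; "ft_torque": the same for the moment, N m; "gripper_width": opening from 0.0 (shut) to 1.0 (fully open).
Only numpy, scipy, OpenCV 4.12 (cv2) and the standard library are available. Lean on these libraries where they do the work, as an engineer would, in place of code of your own. Each camera call takes 0.05 s, during which the arm holds its last target.

TASK

Clamp the grey junction box in its jig: with closed fingers push the steel strap round until it lies across the box against its stop, while the red cam lever on it still stands up, then push the red lever fully down flat so that its cam presses on the box. Nothing is to be picked up: leave the box sitting in its nest, leave the tools and parts around it where they are, and finish clear of everything.

Things in the scene. Friction and masses are not known exactly. Their poses are not given: they have to be found in the camera images.
- jig: The jig: aluminium plate 260 x 220 x 14 mm fixed on the table, carrying the nest, post and strap; origin at the centre of its underside. The pivot is at x 0, y +80 mm of its frame, the nest centre at x 0, y -20 mm.
- jig_pivot (a point): Strap's pivot: on its upright axis at half the strap's thickness, 85 mm above the table, over a steel post 28 mm across. The strap is a steel bar 26 mm wide, 10 mm thick, 142 mm long from this axis (hub 36 mm across), underside 80 mm above the table, 14 mm over the box; it turns level. This point's axes are the jig's: the nest centre lies 100 mm from it towards -y.
- strap_peg (a point): Black upright peg near the strap's free end, made to be pushed sideways: 14 mm across, 28 mm tall, 132 mm from the pivot axis. This point is on its axis, 104 mm above the table (foot on the strap at 90 mm, top at 118 mm). The point's x axis points outward along the strap, z up.
- strap (a joint): Angle of the strap about its pivot, rad. 0 = swung away, pointing 10 degrees to the +y side of the jig's +x axis. Grows clockwise seen from above; 1.745 = at its stop, across the middle of the box (along the jig's -y axis). Starts 0 to 0.5. Stays where it is left (friction about 0.15 N m: 1 to 2 N at the peg).
- lever_hinge (a point): Axis of the cam lever, on the strap, 100 mm from the pivot axis and 86 mm above the table; level and across the strap. This point's x axis points outward along the strap, its z axis up.
- lever_pad (a point): Point on the pushing face of the red lever's broad end (24 x 24 mm), about its middle, 60 mm along the lever from its hinge and 14 mm off the hinge axis. The lever is 75 mm long, 8 mm thick; the pushing face looks outward (away from the pivot) while the lever stands and upward when it is down.
- cam_lever (a joint): Angle of the cam lever, rad. 0 = standing 80 degrees above the strap, leaning to the pivot; grows as it folds towards the pivot; 1.40 = fully down, level on the strap, upper face 100 mm above the table. Starts 0 to 0.2. Stays where it is left (friction 0.2 N m). Standing, the cam clears the box by about 3 mm; from about 0.9 rad it bears on the box, needing about 3 to 7 N at the pad.
- junction_box_center (a point): Centre of the grey junction box, a loose box 90 x 90 x 52 mm with a black gland on two sides (along x, 16 mm out), sitting on the jig plate in a nest of 12 mm high walls; its top is 66 mm above the table.
- cable_gland_center (a point): Loose black cable gland, 26 mm across, 30 mm tall, standing on the jig plate; centre.
- terminal_block_center (a point): Loose white terminal block, 22 x 50 x 18 mm, on the jig plate; centre.
- locknut_center (a point): Loose brass ring nut, 28 mm across, 10 mm tall, on the jig plate; centre.
- tape_roll_center (a point): Loose roll of blue tape, 72 mm across, 19 mm tall, on the table left of the jig; centre.
- screwdriver_grip (a point): Loose red-handled screwdriver, 200 mm long, lying on the table right of the jig; middle of its handle.
- screw_jar_center (a point): Loose clear jar with white cap, 56 mm across, 70 mm tall, on the table beyond the jig; centre.

How it is judged:
By the outcome, as a careful person would: the job done as asked, in the order asked, and still so for the second after the job is handed in, with the robot touching nothing.
It also fails if it takes over 54 s, if anything falls off the work surface, if the arm or the gripper's body presses on something with over 40 N, if the wrist force passes 120 N, or if a joint passes its speed limit or range.

## Working session

There is one attempt and no reset: what is moved stays moved. The work goes in short steps, Python scripts to look and compute and a tool call to move; the robot and the scene stay as the last step left them, time stands still between calls to the robot, and variables do not carry over. Pictures are saved under pics/ and viewed, and the job is handed in when it is done.

Besides the shell and the picture viewer there is one more tool, called as name(argument=value, ...), one argument or row to a line, values as JSON. step_arm: Moves the arm, as the interface text tells. Its arguments: {"type":"object","properties":{"deltas":{"type":"string"},"force":{"type":"number"}},"required":["deltas"]}

```bash
ls; mkdir -p pics
cat > h.py <<'E'
import numpy as np, cv2
from bench import ctrl, grab_frame, camera_model, order
def save(n,f): cv2.imwrite(f'pics/{f}.png', cv2.cvtColor(grab_frame(n),cv2.COLOR_RGB2BGR))
E
python3 - <<'E'
from h import *
s=ctrl.sense(); print({k:np.round(v,3) for k,v in s.items()})
for n in ["scene","top"]:
    m=camera_model(n); print(n,m); save(n,n+'0')
E
```

```text
pics
{'t': np.float64(0.0), 'q': array([ 1.096,  0.359,  1.511,  0.   ,  1.272, -0.115]), 'qd': array([ 0.   , -0.   ,  0.001,  0.   , -0.   ,  0.003]), 'joint_efforts': array([ 4.0000e-03, -5.2764e+01, -2.7862e+01,  0.0000e+00,  1.3000e-02,
        0.0000e+00]), 'tool_pos': array([0.211, 0.561, 0.23 ]), 'orientation': array([[ 0.352, -0.001, -0.936],
       [ 0.936, -0.002,  0.352],
       [-0.002, -1.   ,  0.   ]]), 'force': array([-1.113, -0.409, -0.922]), 'ft_torque': array([ 0.012, -0.045,  0.002]), 'gripper_width': np.float64(1.001)}
scene {'K': array([[486.77134055,   0.        , 317.03926249],
       [  0.        , 486.77134055, 243.29602476],
       [  0.        ,   0.        ,   1.        ]]), 'xyz': array([0.97770504, 0.40992809, 0.74269689]), 'orientation': array([[-0.65416581, -0.57117227,  0.49581179],
       [ 0.75627895, -0.48489959,  0.43922037],
       [-0.01045156,  0.66229497,  0.7491703 ]])}
top {'K': array([[436.34035355,   0.        , 324.98115515],
       [  0.        , 436.34035355, 240.77279179],
       [  0.        ,   0.        ,   1.        ]]), 'xyz': array([0.52327031, 0.06703948, 0.78783278]), 'orientation': array([[ 0.02217009,  0.99881724, -0.04327372],
       [-0.99919565,  0.02358362,  0.0324324 ],
       [ 0.03341459,  0.04251988,  0.99853669]])}
```

View pics/scene0.png

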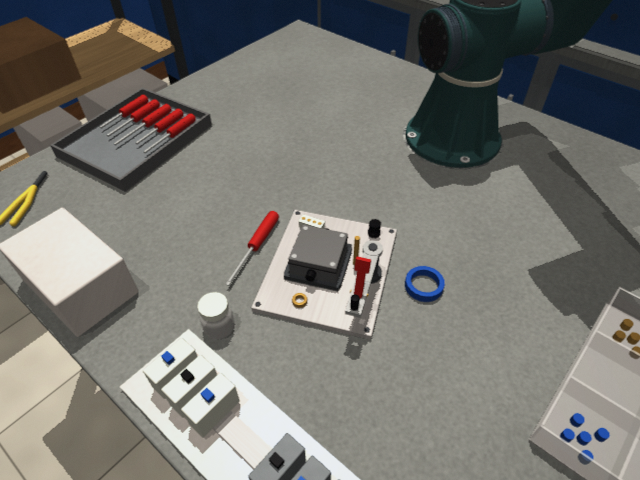

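View pics/top0.png

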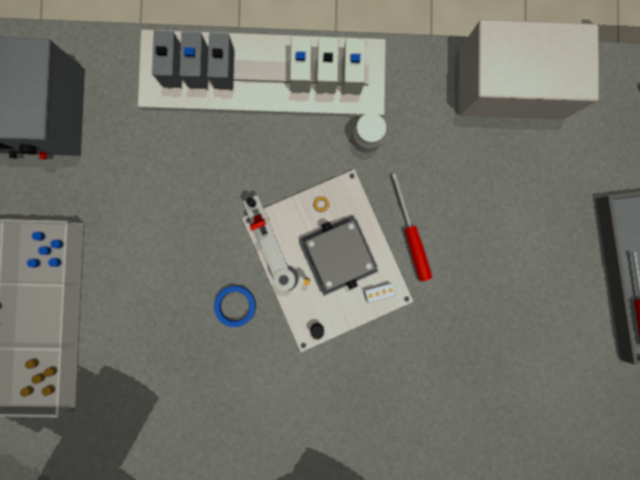

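The top view shows the plate (corners near 352,173 / 410,300 / 303,349). The strap hub is at about (285,279), the peg at (251,202), the standing red lever at (258,224) and the box at about (339,255). I'll enlarge both views.

Run:
```python
import cv2
a=cv2.imread('pics/top0.png')[160:360,220:440]; cv2.imwrite('pics/topz.png',cv2.resize(a,(660,600),interpolation=cv2.INTER_CUBIC))
a=cv2.imread('pics/scene0.png')[200:350,240:440]; cv2.imwrite('pics/scz.png',cv2.resize(a,(800,600),interpolation=cv2.INTER_CUBIC))
```

```text
(no output)
```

View pics/topz.png

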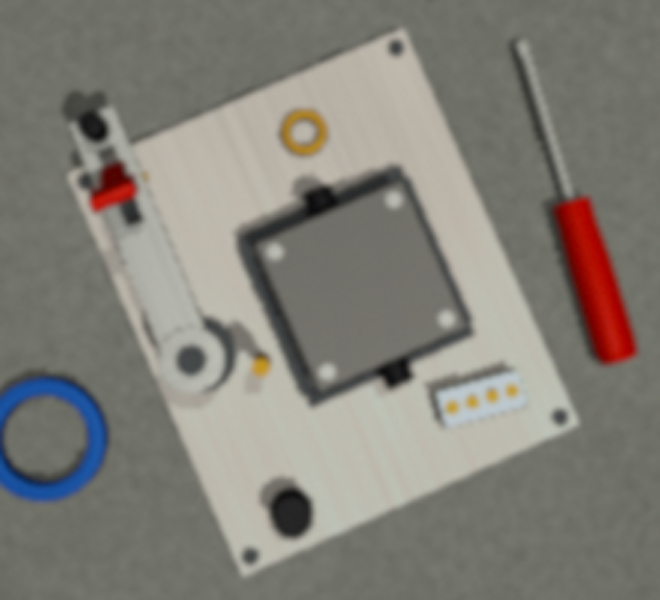

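View pics/scz.png

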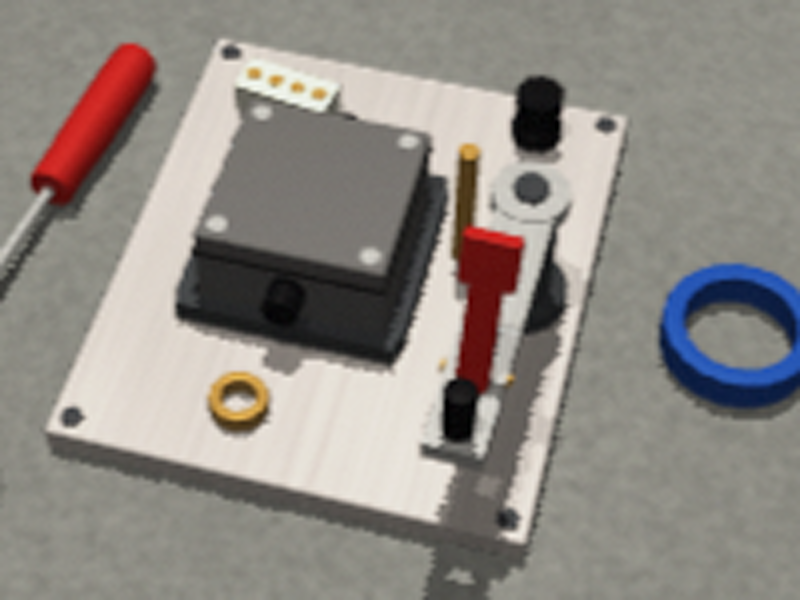

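```bash
cat >> h.py <<'E'
def ray(n,uv,m=None):
    m=m or camera_model(n); K=m['K']; d=np.array([(uv[0]-K[0,2])/K[0,0],-(uv[1]-K[1,2])/K[1,1],-1.])
    return np.array(m['xyz']),m['orientation']@d
def onz(n,uv,z,m=None):
    o,d=ray(n,uv,m); return o+d*(z-o[2])/d[2]
def proj(n,p,m=None):
    m=m or camera_model(n); c=m['orientation'].T@(np.array(p)-m['xyz']); K=m['K']
    return K[0,0]*c[0]/-c[2]+K[0,2], K[1,1]*c[1]/c[2]+K[1,2]
E
python3 - <<'E'
from h import *
T=lambda x,y:((x+.5)/3-.5+220,(y+.5)/3-.5+160)
S=lambda x,y:((x+.5)/4-.5+240,(y+.5)/4-.5+200)
P={'s++':(T(396,47),S(72,416),.014),'s-+':(T(560,416),S(231,51),.014),'s--':(T(250,555),S(606,125),.014),'sx':(T(85,181),S(508,519),.014),
'hub':(T(190,359),S(532,187),.094),'peg':(T(92,120),S(461,391),.118),'leverL':(T(92,204),S(522,243),.16),'leverR':(T(134,187),S(466,233),.16),
'pintop':(T(261,362),S(468,150),.1),'box1':(T(275,251),S(370,257),.066),'box2':(T(394,199),S(217,223),.066),'box3':(T(446,319),S(262,112),.066),'box4':(T(327,372),S(408,141),.066),
'gland':(T(291,508),S(540,92),.044)}
for k,(t,s,z) in P.items():
    o1,d1=ray('top',t);o2,d2=ray('scene',s)
    A=np.c_[d1,-d2];l=np.linalg.lstsq(A,o2-o1,rcond=None)[0]
    a,b=o1+d1*l[0],o2+d2*l[1]
    print(k,'tri',np.round((a+b)/2,4),'gap',np.round(np.linalg.norm(a-b),4),'top',np.round(onz('top',t,z)[:2],4),'sc',np.round(onz('scene',s,z)[:2],4))
E
```

```text
s++ tri [ 0.6751 -0.0033  0.0151] gap 0.0002 top [ 0.6752 -0.0033] sc [ 0.6746 -0.004 ]
s-+ tri [ 0.4581 -0.1044  0.0165] gap 0.0 top [ 0.4579 -0.105 ] sc [ 0.4563 -0.1062]
s-- tri [0.3737 0.0765 0.0158] gap 0.0003 top [0.3734 0.0765] sc [0.372  0.0758]
sx tri [0.5905 0.1784 0.0153] gap 0.0008 top [0.5904 0.179 ] sc [0.59   0.1777]
hub tri [0.4908 0.1095 0.0946] gap 0.0 top [0.4908 0.1096] sc [0.4903 0.1092]
peg tri [0.6121 0.1619 0.1187] gap 0.0017 top [0.6127 0.1613] sc [0.6112 0.1622]
leverL tri [0.5665 0.1543 0.1611] gap 0.0006 top [0.5668 0.1542] sc [0.5656 0.154 ]
leverR tri [0.5755 0.1344 0.1598] gap 0.0001 top [0.5754 0.1344] sc [0.5756 0.1344]
pintop tri [0.4896 0.0725 0.0915] gap 0.0009 top [0.4902 0.0721] sc [0.4957 0.0773]
box1 tri [0.5498 0.0661 0.0664] gap 0.0 top [0.5498 0.0661] sc [0.5495 0.0659]
box2 tri [0.58   0.001  0.0673] gap 0.0001 top [0.5801 0.0009] sc [5.793e-01 3.000e-04]
box3 tri [ 0.5147 -0.0295  0.0667] gap 0.0008 top [ 0.5144 -0.0292] sc [ 0.5144 -0.0303]
box4 tri [0.4842 0.0356 0.0669] gap 0.001 top [0.4839 0.0359] sc [0.4839 0.0346]
gland tri [0.4063 0.0546 0.0512] gap 0.002 top [0.4058 0.0536] sc [0.3998 0.0517]
```

Both views agree to within about 1 mm:

| Item | Value |
|---|---|
| Pivot | (0.491, 0.109) |
| Jig yaw | about 25° |
| Peg | (0.612, 0.162) |
| Strap bearing | about 23.4° (joint about 0.20) |
| Stop bearing | about −65° |
| Lever | standing, about 0.16 m high |

Next I'll work out the approach.

```bash
cat >> h.py <<'E'
PIV=np.array([.4906,.1094]); 
def pt(b,r,t):  # bearing deg, radius, tangential offset (ccw side) -> xy
    b=np.radians(b); return PIV+r*np.array([np.cos(b),np.sin(b)])+t*np.array([-np.sin(b),np.cos(b)])
def rows(targets,s=None):
    """targets: list of (x,y,z,bearing of tool x axis deg) -> tx ty tz cm, yaw deg"""
    s=s or ctrl.sense(); R=np.array(s['orientation']); p=np.array(s['tool_pos'])
    b0=np.degrees(np.arctan2(R[1,0],R[0,0]))
    for x,y,z,b in targets:
        d=R.T@(np.array([x,y,z])-p)*100
        print(np.round(d,2), 'yaw',np.round((b0-b+180)%360-180,1))
    return
def st():
    s=ctrl.sense(); R=s['orientation']; print('t',round(s['t'],2),'p',np.round(s['tool_pos'],4),'xb',np.round(np.degrees(np.arctan2(R[1,0],R[0,0])),1),'F',np.round(s['force'],1),'q',np.round(s['q'],2),'g',round(float(s['gripper_width']),2))
E
python3 - <<'E'
from h import *
p=pt(23.4,.136,.035); print(p)
rows([(*p,.23,113.4),(*p,.105,113.4)])
E
```

```text
[0.60151445 0.19553353]
[-20.46   0.08 -49.42] yaw -44.0
[-20.44  12.58 -49.42] yaw -44.0
```

step_arm(
  deltas="1 -1.7 0 -4.1 -4; 1 -3.4 0 -8.2 -8; 1 -5.1 0 -12.3 -12; 1 -6.8 0 -16.4 -16; 1 -8.5 0 -20.5 -20; 1 -10.2 0 -24.6 -24; 1 -11.9 0 -28.7 -28; 1 -13.6 0 -32.8 -32; 1 -15.3 0 -36.9 -36; 1 -17 0 -41 -40; 1 -18.7 0 -45.2 -44; 1 -20.4 0 -49.4 -44",
  force=40,
)

```text
t: 1.1
tool_pos: [0.5774, 0.2182, 0.2309]
orientation: [[-0.4, -0.001, -0.916], [0.916, -0.0, -0.4], [0.0, -1.0, 0.001]]
force: [-0.2, 0.8, -0.8]
gripper_width: 0.002
```

Run:
```python
from h import *
st()
p=pt(23.4,.136,.035)
rows([(*p,.23,113.4),(*p,.105,113.4)])
```

```text
t 1.1 p [0.5774 0.2182 0.2309] xb 113.6 F [-0.2  0.8 -0.8] q [ 0.25  0.38  1.47  0.    1.29 -1.73] g 0.0
[-3.05  0.09 -1.3 ] yaw 0.2
[-3.05 12.59 -1.31] yaw 0.2
```

step_arm(
  deltas="1 0 0 0 0; 1 0 0 0 0; 1 0 0 0 0",
)

```text
t: 1.35
tool_pos: [0.5757, 0.22, 0.2306]
orientation: [[-0.396, -0.002, -0.918], [0.918, 0.0, -0.396], [0.001, -1.0, 0.002]]
force: [0.1, -0.1, 0.1]
gripper_width: -0.001
```

Run:
```python
from h import *
st()
p=pt(23.4,.136,.035)
rows([(*p,.23,113.4),(*p,.105,113.4)])
save('top','top1'); save('scene','scene1')
```

```text
t 1.35 p [0.5757 0.22   0.2306] xb 113.3 F [ 0.1 -0.1  0.1] q [ 0.25  0.38  1.47  0.    1.29 -1.73] g -0.0
[-3.26  0.06 -1.4 ] yaw -0.1
[-3.27 12.56 -1.42] yaw -0.1
```

View pics/scene1.png

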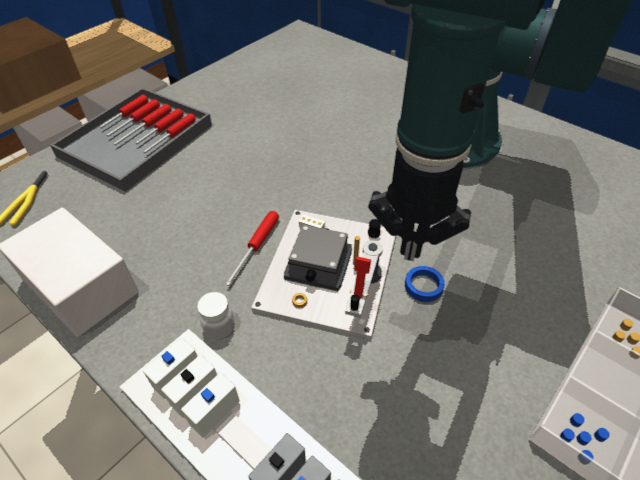

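The closed gripper is above and left of the strap, and nothing has been disturbed. I'll descend beside the peg.

step_arm(
  deltas="1 -1.1 0 -0.6 0; 1 -2.2 0 -1.1 0; 1 -3.3 0 -1.6 0; 1 -3.3 2 -1.6 0; 1 -3.3 4.5 -1.6 0; 1 -3.3 7 -1.6 0; 1 -3.3 9.5 -1.6 0; 1 -3.3 11.5 -1.6 0; 1 -3.3 12.5 -1.6 0; 1 -3.3 12.5 -1.6 0; 1 -3.3 12.5 -1.6 0",
)

```text
t: 2.37
tool_pos: [0.6047, 0.1958, 0.1063]
orientation: [[-0.397, -0.0, -0.918], [0.918, -0.0, -0.397], [-0.0, -1.0, 0.0]]
force: [0.8, 0.0, 0.2]
gripper_width: -0.001
```

Run:
```python
from h import *
st()
save('top','top2'); save('scene','scene2')
a=cv2.imread('pics/scene2.png')[170:350,280:480]; cv2.imwrite('pics/scz2.png',cv2.resize(a,None,fx=3.3,fy=3.3,interpolation=cv2.INTER_CUBIC))
p0=pt(23.4,.138,.023)
T=[(*p0,.106,113.4)]
for b in range(23,-40,-6): T.append((*pt(b,.138,.0215),.106,b+90))
rows(T)
```

```text
t 2.37 p [0.6047 0.1958 0.1063] xb 113.4 F [0.8 0.  0.2] q [ 0.2   0.54  1.56 -0.    1.05 -1.77] g -0.0
[-1.1   0.18  0.22] yaw -0.0
[-1.34  0.18  0.2 ] yaw 0.4
[-2.8   0.18  0.06] yaw 6.4
[-4.26  0.18  0.07] yaw 12.4
[-5.71  0.18  0.24] yaw 18.4
[-7.14  0.18  0.56] yaw 24.4
[-8.53  0.18  1.02] yaw 30.4
[-9.86  0.18  1.63] yaw 36.4
[-11.12   0.18   2.37] yaw 42.4
[-12.29   0.18   3.24] yaw 48.4
[-13.37   0.18   4.23] yaw 54.4
[-14.34   0.17   5.33] yaw 60.4
```

View pics/scz2.png

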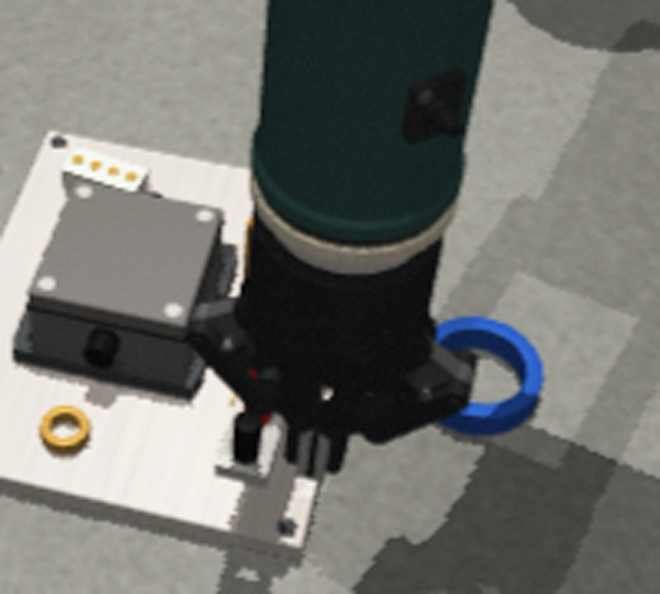

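The fingers are beside the peg on the outer side. Starting the sweep along the arc.

step_arm(
  deltas="1 -0.7 0 0.2 0; 1 -1.3 0 0.2 0.4; 1 -2.8 0 0.1 6.4; 1 -4.3 0 0.1 12.4; 1 -5.7 0 0.2 18.4; 1 -7.1 0 0.6 24.4; 1 -8.5 0 1 30.4; 1 -9.9 0 1.6 36.4; 1 -11.1 0 2.4 42.4; 1 -12.3 0 3.2 48.4; 1 -12.3 0 3.2 48.4; 1 -12.3 0 3.2 48.4",
)

```text
t: 3.47
tool_pos: [0.6241, 0.0696, 0.107]
orientation: [[0.422, 0.001, -0.907], [0.907, -0.0, 0.422], [0.0, -1.0, -0.001]]
force: [-0.4, 0.5, 0.8]
gripper_width: -0.005
```

Run:
```python
from h import *
st()
save('top','top3'); save('scene','scene3')
a=cv2.imread('pics/scene3.png')[170:350,250:450]; a=cv2.resize(a,None,fx=2,fy=3,interpolation=cv2.INTER_CUBIC)
b=cv2.imread('pics/top3.png')[160:340,220:420]; b=cv2.resize(b,None,fx=2,fy=3,interpolation=cv2.INTER_CUBIC)
cv2.imwrite('pics/z3.png',np.hstack([a,b]))
T=[]
for b in (-26,-29,-33,-37,-41,-45,-49,-53,-56,-58,-60): T.append((*pt(b,.138,.0215),.106,b+90))
rows(T)
```

```text
t 3.47 p [0.6241 0.0696 0.107 ] xb 65.1 F [-0.4  0.5  0.8] q [ 0.    0.52  1.58 -0.    1.04 -1.13] g -0.01
[-0.23  0.08 -0.1 ] yaw 1.1
[-0.96  0.08 -0.18] yaw 4.1
[-1.94  0.07 -0.23] yaw 8.1
[-2.91  0.07 -0.21] yaw 12.1
[-3.88  0.07 -0.12] yaw 16.1
[-4.84  0.07  0.04] yaw 20.1
[-5.79  0.07  0.26] yaw 24.1
[-6.72  0.07  0.55] yaw 28.1
[-7.41  0.07  0.81] yaw 31.1
[-7.85  0.07  1.01] yaw 33.1
[-8.29  0.07  1.21] yaw 35.1
```

View pics/z3.png

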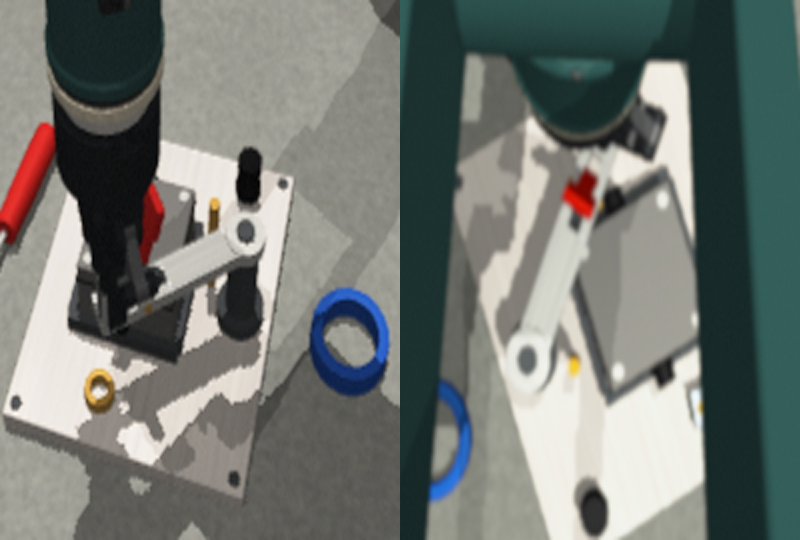

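The strap is following and the lever still stands. Continuing towards the stop.

step_arm(
  deltas="1 -0.3 0 -0.1 1; 1 -1 0 -0.2 4; 1 -1.9 0 -0.2 8; 1 -2.9 0 -0.2 12; 1 -3.9 0 -0.1 16; 1 -4.8 0 0 20; 1 -5.8 0 0.3 24; 1 -6.7 0 0.5 28; 1 -7.4 0 0.8 31; 1 -7.8 0 1 33; 1 -8.2 0 1.2 35; 1 -8.2 0 1.2 35",
)

```text
t: 4.57
tool_pos: [0.5783, 0.0013, 0.1066]
orientation: [[0.866, 0.001, -0.5], [0.5, -0.0, 0.866], [0.0, -1.0, -0.001]]
force: [0.2, -0.8, -0.0]
gripper_width: 0.002
```

Run:
```python
from h import *
st()
save('top','top4'); save('scene','scene4')
a=cv2.imread('pics/scene4.png')[170:350,250:450]; a=cv2.resize(a,None,fx=2,fy=3,interpolation=cv2.INTER_CUBIC)
b=cv2.imread('pics/top4.png')[160:340,240:440]; b=cv2.resize(b,None,fx=2,fy=3,interpolation=cv2.INTER_CUBIC)
cv2.imwrite('pics/z4.png',np.hstack([a,b]))
T=[]
for b in (-61,-62,-63,-64,-65,-66): T.append((*pt(b,.138,.0215),.106,b+90))
rows(T)
```

```text
t 4.57 p [0.5783 0.0013 0.1066] xb 30.0 F [ 0.2 -0.8 -0. ] q [-0.12  0.47  1.69 -0.    0.98 -0.64] g 0.0
[-0.3   0.04 -0.12] yaw 1.1
[-0.54  0.04 -0.15] yaw 2.1
[-0.78  0.04 -0.18] yaw 3.1
[-1.03  0.04 -0.2 ] yaw 4.1
[-1.27  0.04 -0.22] yaw 5.1
[-1.51  0.04 -0.23] yaw 6.1
```

View pics/z4.png

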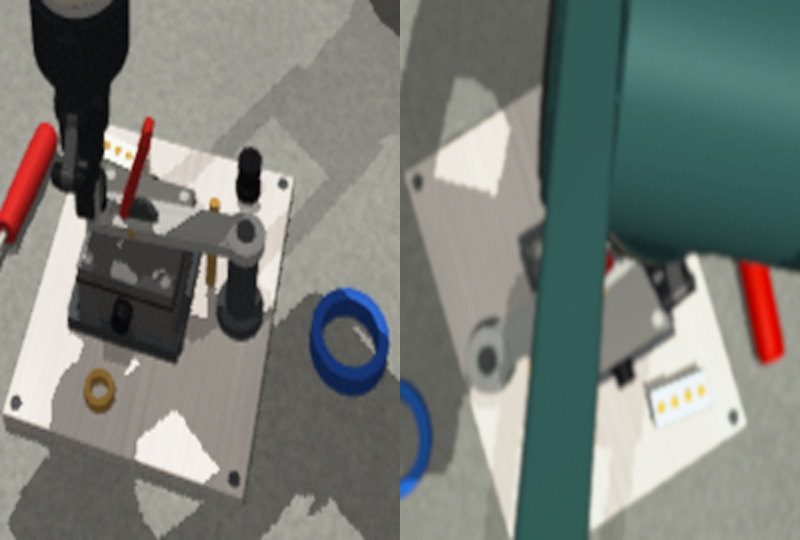

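Nearly there. Small steps now, watching the force.

step_arm(
  deltas="1 -0.3 0 -0.1 1; 1 -0.5 0 -0.1 2; 1 -0.8 0 -0.2 3; 1 -1 0 -0.2 4; 1 -1 0 -0.2 4",
)

```text
t: 5.08
tool_pos: [0.57, -0.0056, 0.1062]
orientation: [[0.9, -0.001, -0.437], [0.437, -0.0, 0.9], [-0.001, -1.0, 0.0]]
force: [1.0, -0.2, -0.2]
gripper_width: 0.003
```

Run:
```python
from h import *
st()
save('scene','scene5')
a=cv2.imread('pics/scene5.png')[190:320,255:405]; cv2.imwrite('pics/z5.png',cv2.resize(a,None,fx=4.5,fy=4.5,interpolation=cv2.INTER_CUBIC))
# expected peg top pixel and hub at stop
for n,q in (('pegtop@stop',(*pt(-64.95,.132,0),.118)),('hub',(*PIV,.094))): print(n,np.round(proj('scene',q),1))
```

```text
t 5.08 p [ 0.57   -0.0056  0.1062] xb 25.9 F [ 1.  -0.2 -0.2] q [-0.13  0.46  1.71 -0.    0.98 -0.58] g 0.0
pegtop@stop [300.7 222.9]
hub [372.6 246.5]
```

View pics/z5.png

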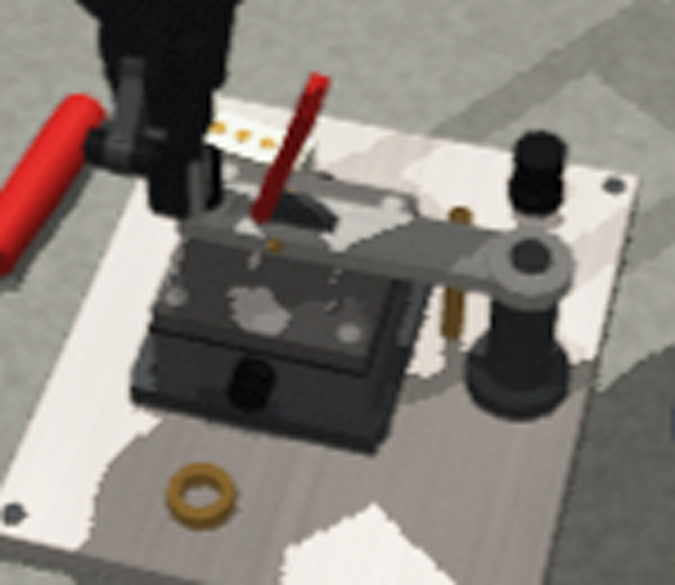

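step_arm(
  deltas="1 -0.2 0 0 1; 1 -0.4 0 0 1; 1 -0.4 0 0 1; 1 -0.4 0 0 1",
)

```text
t: 5.47
tool_pos: [0.5674, -0.0072, 0.1066]
orientation: [[0.906, 0.001, -0.422], [0.422, -0.0, 0.906], [0.001, -1.0, -0.0]]
force: [1.5, 1.4, 0.8]
gripper_width: -0.001
```

step_arm(
  deltas="1 -0.2 0 0 0; 1 -0.3 0 0 0; 1 -0.3 0 0 0; 1 -0.3 0 0 0",
)

```text
t: 5.8
tool_pos: [0.5669, -0.0078, 0.107]
orientation: [[0.907, 0.005, -0.422], [0.422, 0.001, 0.907], [0.005, -1.0, -0.001]]
force: [7.4, 5.1, -1.3]
gripper_width: -0.001
```

step_arm(
  deltas="1 -0.1 0 0 0; 1 -0.2 0 0 0; 1 -0.2 0 0 0; 1 -0.2 0 0 0",
)

```text
t: 6.13
tool_pos: [0.5666, -0.0084, 0.1074]
orientation: [[0.907, 0.008, -0.422], [0.422, 0.001, 0.907], [0.008, -1.0, -0.002]]
force: [9.5, 6.8, -1.6]
gripper_width: -0.002
```

The force rose to about 12 N without further motion, so the strap is against its stop. Backing off and rising to look.

step_arm(
  deltas="1 1 0 0 0; 1 2 0 0 0; 1 3 0 0 0; 1 3 -2 0 0; 1 3 -4 0 0; 1 3 -6 0 0; 1 3 -6 0 0; 1 3 -6 0 0",
)

```text
t: 6.8
tool_pos: [0.5904, 0.0034, 0.1671]
orientation: [[0.906, 0.002, -0.423], [0.423, -0.001, 0.906], [0.001, -1.0, -0.001]]
force: [-0.1, 0.2, -0.2]
gripper_width: 0.0
```

Run:
```python
from h import *
st()
save('scene','scene6');save('wrist','wrist6')
a=cv2.imread('pics/scene6.png')[180:320,255:405]; cv2.imwrite('pics/z6.png',cv2.resize(a,None,fx=4,fy=4,interpolation=cv2.INTER_CUBIC))
```

```text
t 6.8 p [0.5904 0.0034 0.1671] xb 25.0 F [-0.1  0.2 -0.2] q [-0.11  0.41  1.61 -0.    1.13 -0.55] g 0.0
```

View pics/z6.png

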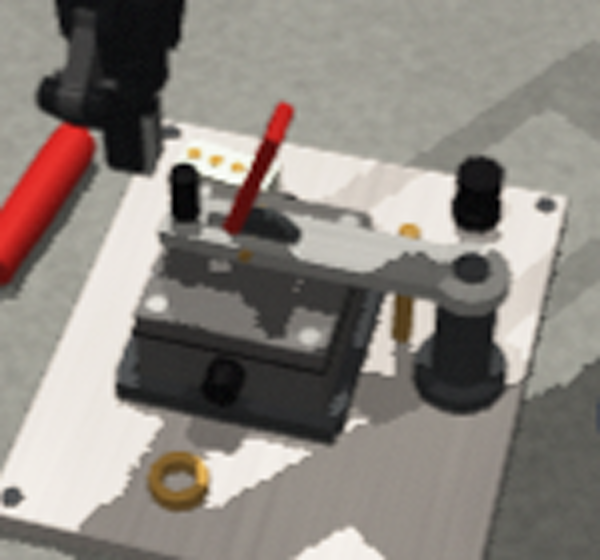

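View pics/wrist6.png

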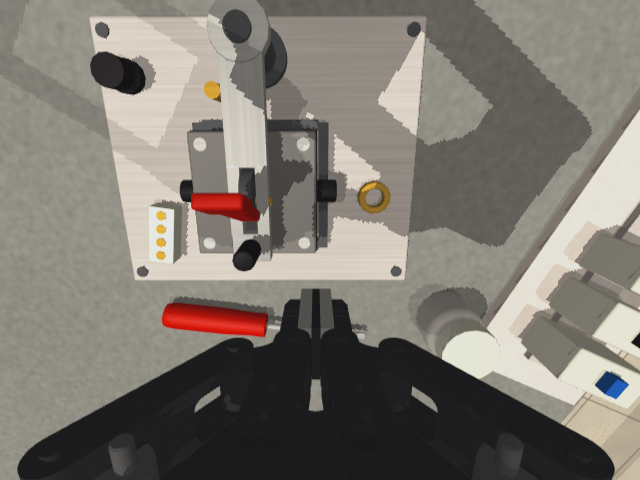

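The strap lies across the box: the peg top is at (300,222) and I predicted (300.7,222.9) for the stop. The lever is still up. Now I'll compute the lever arc.

```bash
cat >> h.py <<'E'
def lev(a,s=.058,w=.011,dz=0):
    a=np.radians(a); r=.1-s*np.cos(a)+.014*np.sin(a)+w
    return (*pt(-64.95,r,0),.086+s*np.sin(a)+.014*np.cos(a)+dz,25.05)
E
python3 - <<'E'
from h import *
rows([(*pt(-64.95,.137,0),.165,25.05),(*pt(-64.95,.137,0),.147,25.05)]+[lev(a) for a in (85,80,75,70,65,60,55,50,45,40)])
E
```

```text
[-4.42  0.04  0.05] yaw -0.1
[-4.42  1.84  0.05] yaw -0.1
[-4.42  2.04  1.76] yaw -0.1
[-4.42  1.99  2.27] yaw -0.1
[-4.42  1.98  2.79] yaw -0.1
[-4.42  2.01  3.31] yaw -0.1
[-4.42  2.1   3.83] yaw -0.1
[-4.42  2.22  4.33] yaw -0.1
[-4.42  2.39  4.82] yaw -0.1
[-4.42  2.6   5.3 ] yaw -0.1
[-4.42  2.85  5.76] yaw -0.1
[-4.42  3.15  6.19] yaw -0.1
```

step_arm(
  deltas="1 -1.5 0 0 0; 1 -3 0 0 0; 1 -4.4 0 0 0; 1 -4.4 0 0 0; 1 -4.4 1 0 0; 1 -4.4 1.9 0 0; 1 -4.4 2 0.5 0; 1 -4.4 2 1 0; 1 -4.4 2 1.4 0; 1 -4.4 2 1.8 0; 1 -4.4 2 2.3 0; 1 -4.4 2 2.3 0",
)

```text
t: 7.9
tool_pos: [0.5396, 0.0067, 0.1465]
orientation: [[0.906, 0.0, -0.423], [0.423, 0.0, 0.906], [0.0, -1.0, 0.0]]
force: [-0.8, 0.7, 0.0]
gripper_width: 0.002
```

Run:
```python
from h import *
st()
save('scene','scene7')
a=cv2.imread('pics/scene7.png')[180:320,255:405]; cv2.imwrite('pics/z7.png',cv2.resize(a,None,fx=4,fy=4,interpolation=cv2.INTER_CUBIC))
rows([lev(a) for a in (78,75,70,65,60,55,50,45,40,35)])
```

```text
t 7.9 p [0.5396 0.0067 0.1465] xb 25.0 F [-0.8  0.7  0. ] q [-0.12  0.37  1.74  0.    1.04 -0.55] g 0.0
[-0.09  0.09  0.17] yaw -0.0
[-0.09  0.09  0.48] yaw -0.0
[-0.09  0.13  1.  ] yaw -0.0
[-0.09  0.21  1.51] yaw -0.0
[-0.09  0.34  2.02] yaw -0.0
[-0.09  0.5   2.51] yaw -0.0
[-0.09  0.72  2.99] yaw -0.0
[-0.09  0.97  3.44] yaw -0.0
[-0.09  1.26  3.87] yaw -0.0
[-0.09  1.58  4.28] yaw -0.0
```

View pics/z7.png

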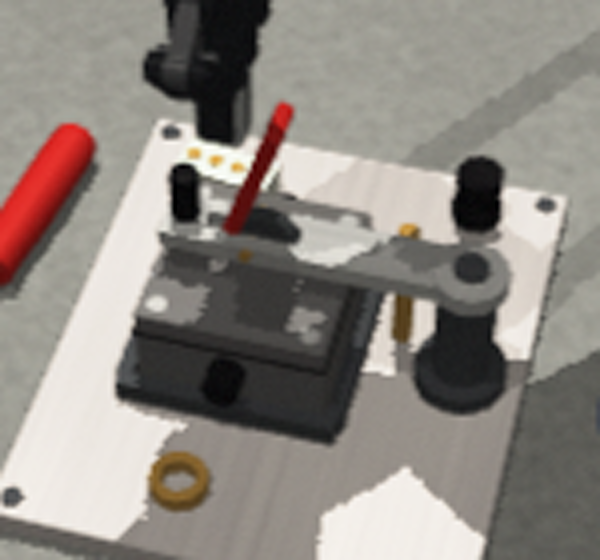

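The fingers are just outside the lever pad. Pushing along the arc to about 40°.

step_arm(
  deltas="1 -0.1 0.1 0.3 0; 1 -0.1 0.1 0.6 0; 1 -0.1 0.1 1 0; 1 -0.1 0.2 1.5 0; 1 -0.1 0.3 2 0; 1 -0.1 0.5 2.5 0; 1 -0.1 0.7 3 0; 1 -0.1 1 3.4 0; 1 -0.1 1.3 3.9 0; 1 -0.1 1.3 3.9 0",
)

```text
t: 8.78
tool_pos: [0.5221, 0.0417, 0.1327]
orientation: [[0.906, -0.0, -0.423], [0.423, 0.001, 0.906], [-0.0, -1.0, 0.001]]
force: [-0.2, -0.4, 0.6]
gripper_width: 0.0
```

Run:
```python
from h import *
st()
save('scene','scene8')
a=cv2.imread('pics/scene8.png')[180:320,255:405]; cv2.imwrite('pics/z8.png',cv2.resize(a,None,fx=4,fy=4,interpolation=cv2.INTER_CUBIC))
rows([lev(a) for a in (35,30,25,20,15,10,5,0)])
```

```text
t 8.78 p [0.5221 0.0417 0.1327] xb 25.0 F [-0.2 -0.4  0.6] q [-0.05  0.37  1.79  0.    0.99 -0.49] g 0.0
[0.03 0.21 0.33] yaw -0.0
[0.03 0.57 0.7 ] yaw -0.0
[0.03 0.96 1.05] yaw -0.0
[0.03 1.38 1.35] yaw -0.0
[0.03 1.83 1.62] yaw -0.0
[0.03 2.29 1.85] yaw -0.0
[0.03 2.78 2.03] yaw -0.0
[0.03 3.28 2.18] yaw -0.0
```

View pics/z8.png

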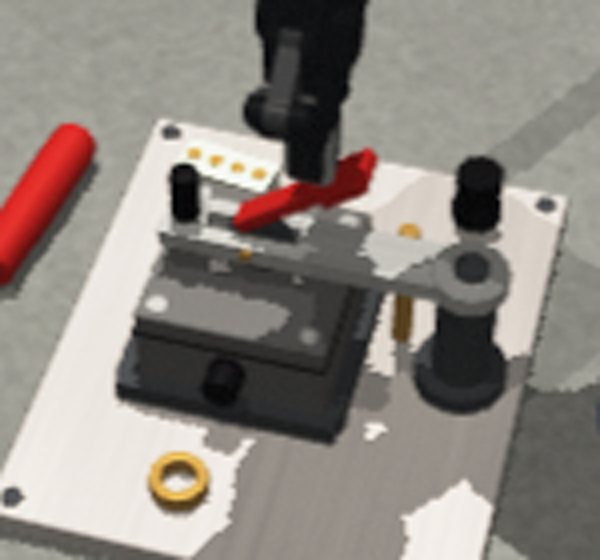

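The lever is folding with the fingers. Continuing, slower and slightly further inward.

step_arm(
  deltas="1 0 0.2 0.5 0; 1 0 0.4 0.8 0; 1 0 0.7 1.1 0; 1 0 1 1.4 0; 1 0 1.4 1.7 0; 1 0 1.8 2 0; 1 0 2.1 2.1 0; 1 0 2.4 2.3 0; 1 0 2.7 2.4 0; 1 0 3 2.5 0; 1 0 3 2.5 0",
)

```text
t: 9.75
tool_pos: [0.5121, 0.0636, 0.103]
orientation: [[0.906, 0.0, -0.422], [0.422, 0.0, 0.906], [0.0, -1.0, 0.0]]
force: [0.4, -1.1, 2.4]
gripper_width: -0.002
```

step_arm(
  deltas="1 0 0.2 0 0; 1 0 0.3 0 0; 1 0 0.3 0 0",
)

```text
t: 10.0
tool_pos: [0.5118, 0.0642, 0.1005]
orientation: [[0.907, -0.0, -0.422], [0.422, 0.002, 0.907], [0.0, -1.0, 0.002]]
force: [0.2, 0.9, 5.7]
gripper_width: -0.001
```

Run:
```python
from h import *
st()
save('scene','scene9')
a=cv2.imread('pics/scene9.png')[180:320,255:405]; cv2.imwrite('pics/z9.png',cv2.resize(a,None,fx=4,fy=4,interpolation=cv2.INTER_CUBIC))
```

```text
t 10.0 p [0.5118 0.0642 0.1005] xb 25.0 F [0.2 0.9 5.7] q [-0.01  0.4   1.83  0.    0.91 -0.45] g -0.0
```

View pics/z9.png

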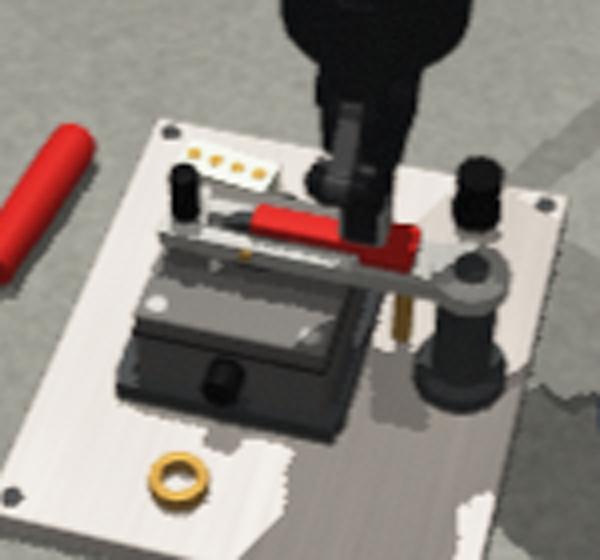

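Nearly flat. I'll press to its end until the force climbs clearly.

step_arm(
  deltas="1 0 0.1 0 0; 1 0 0.2 0 0; 1 0 0.2 0 0",
)

```text
t: 10.3
tool_pos: [0.5118, 0.0643, 0.1001]
orientation: [[0.907, 0.0, -0.422], [0.422, 0.002, 0.907], [0.001, -1.0, 0.001]]
force: [-4.2, 1.0, 23.5]
gripper_width: -0.002
```

step_arm(
  deltas="1 0 0.1 0 0; 1 0 0.2 0 0; 1 0 0.2 0 0",
)

```text
t: 10.55
tool_pos: [0.512, 0.0644, 0.0997]
orientation: [[0.907, 0.001, -0.422], [0.422, 0.002, 0.907], [0.002, -1.0, 0.001]]
force: [-9.6, 2.2, 41.4]
gripper_width: 0.001
```

It has bottomed at z = 0.100. Now I'll retreat straight up, then back away so the cameras can see.

step_arm(
  deltas="1 0 -0.5 0 0; 1 0 -1.5 0 0; 1 0 -4 0 0; 1 0 -7 0 0; 1 0 -10 0 0; 1 0 -13 0 0; 1 3 -14 0 0; 1 6 -14 2 0; 1 10 -14 4 0; 1 14 -14 7 0; 1 17 -14 10 0; 1 20 -14 13 0",
)

```text
t: 11.55
tool_pos: [0.6337, 0.2555, 0.2354]
orientation: [[0.907, -0.002, -0.422], [0.422, 0.0, 0.907], [-0.002, -1.0, 0.001]]
force: [0.6, -0.3, -0.2]
gripper_width: 0.002
```

step_arm(
  deltas="1 0 0 4 0; 1 0 0 8 0; 1 0 0 12 0; 1 0 0 15 0; 1 0 0 15 0; 1 0 0 15 0",
)

```text
t: 12.05
tool_pos: [0.5685, 0.3913, 0.2353]
orientation: [[0.905, -0.003, -0.425], [0.425, -0.001, 0.905], [-0.003, -1.0, 0.0]]
force: [-0.3, -1.1, 0.7]
gripper_width: 0.002
```

Run:
```python
from h import *
st()
save('scene','scene10');save('top','top10')
a=cv2.imread('pics/scene10.png')[180:330,240:440]; cv2.imwrite('pics/z10.png',cv2.resize(a,None,fx=4,fy=4,interpolation=cv2.INTER_CUBIC))
a=cv2.imread('pics/top10.png')[160:360,220:440]; cv2.imwrite('pics/tz10.png',cv2.resize(a,None,fx=3,fy=3,interpolation=cv2.INTER_CUBIC))
print(proj('top',(*pt(-64.95,.132,0),.118)))
```

```text
t 12.05 p [0.5685 0.3913 0.2353] xb 25.2 F [-0.3 -1.1  0.7] q [0.5  0.49 1.29 0.   1.37 0.06] g 0.0
(np.float64(360.8650159229757), np.float64(245.38707732738334))
```

View pics/z10.png

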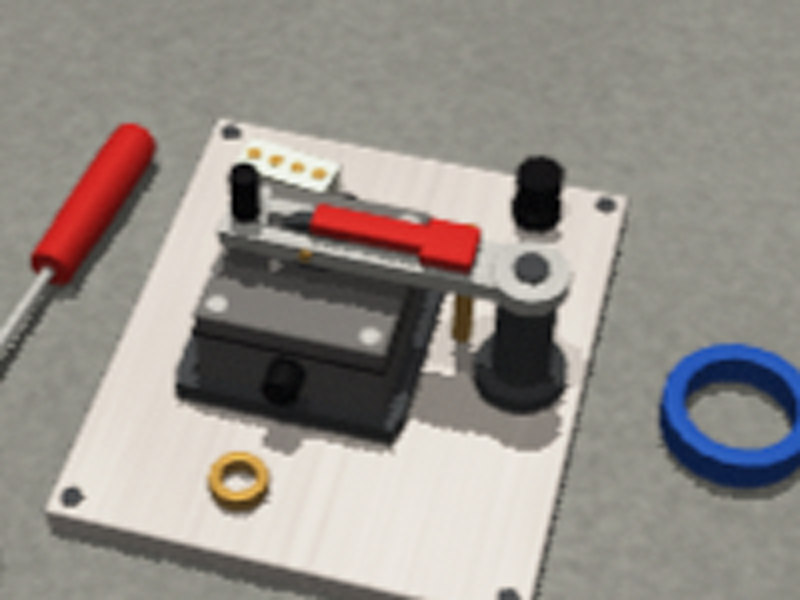

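View pics/tz10.png

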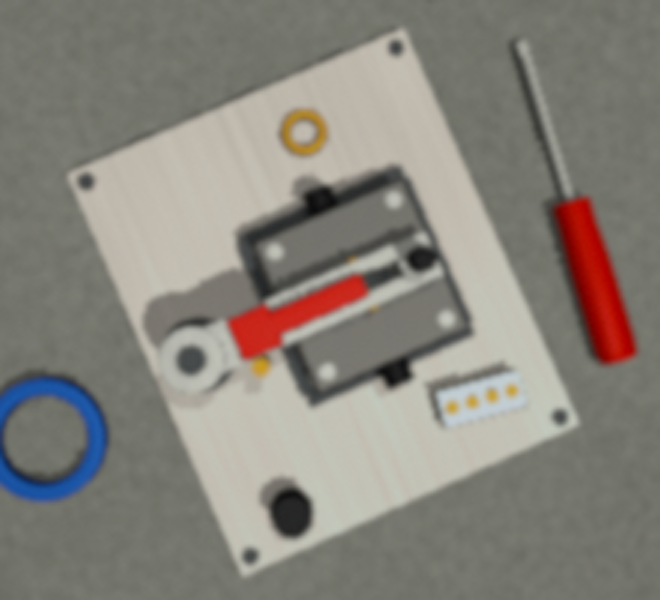

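Both views show the strap across the box against the brass pin. The peg is at (361,245), where I predicted it for the stop. The lever is flat and the box and loose parts haven't moved.

Run:
```python
from h import *
st(); print(order.sign_off())
```

```text
t 12.15 p [0.5701 0.389  0.2356] xb 25.0 F [-1.   0.3 -0.2] q [ 0.5   0.49  1.29 -0.    1.37  0.06] g 0.0
the job is handed in; nothing more can be done
None
```

The junction box is clamped, and I handed the job in at 12.2 s of the 54 s allowed.

- **Strap:** I pushed it round by its peg with closed fingers until it met its stop, where the force rose to about 12 N with almost no further motion. The lever was still standing at that point. In the last top picture the peg is within about half a pixel of where it should be at the stop.
- **Lever:** I then folded the red lever down. It came to rest with its upper face at about 100 mm, as specified for fully down. My last press to confirm that reached about 42 N at the wrist, through the fingertips, which was firmer than it needed. The wrist limit is 120 N; the 40 N limit is for the arm and gripper body, and I saw no sign that either touched anything.
- **Surroundings:** By eye in the last pictures, the box is still in its nest and the loose parts round the jig are where they began. The arm is well clear, with no force on it beyond about 1 N of sensor noise.

None of the checks failed or disagreed. I did not measure the lever angle directly; I judged it from the tool height and the pictures.

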